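Index the bench magnifier to the Petri dish

TASK

The swing-arm magnifier on the bench is pinned in its middle hole. Hook the fingertips under the pull ring of its spring index pin, lift the pin clear, swing the arm one hole so that the lens stands over the round Petri dish (not the square jar), and let the pin drop fully home in that hole, then draw the fingers out. Do it gently: do not pinch or wrench the ring, and leave the dish, the jar, the slide box and the bottle where they stand.

Things in the scene. Friction and masses are not known exactly. Their poses are not given: they have to be found in the camera images.
- stand: Fixed magnifier stand; origin on the bench under its pivot, x axis from the middle hole through the pivot to the middle lens place. White foot and column; on the robot's side a level aluminium arc (the index plate, outer radius 146 mm, top face 60 mm above the bench) with three through-holes 125 mm from the pivot axis, 28 degrees (0.489 rad) apart, in the middle and to either side.
- pivot (a point): Point on the vertical pivot axis, 86 mm above the bench, at the top of the dark pivot cap (42 mm across). On it turns the white swing arm (260 x 30 x 12 mm, top face 80 mm above the bench): its robot-side end carries the pin and ring, its far end the lens.
- ring (a point): Centre of the steel pull ring on the pin: inner diameter 52 mm, wire 7 mm, rigid with the pin. At rest 147 mm above the bench, 104 mm from the pivot axis. Its plane leans 45 degrees: the opening faces up towards the robot, so closed fingers tilted about 45 degrees, pointing down and towards the pivot, pass squarely through. Behind it is free space down to the arm (80 mm) and cap (86 mm).
- ring_top (a point): Highest point of the ring, middle of its wire: at rest 168 mm above the bench, 83 mm from the pivot axis. The fingers go below this bar to lift the pin. The ring's lowest point sits on the pin's shank, 126 mm above the bench, straight above the hole.
- pin (a joint): Lift of the index pin in m: 0 = home in a hole, upper stop 0.022. The pin (10 mm thick, rounded tip) reaches 10 mm into holes 13 mm wide: lifted more than about 10 mm it frees the arm; over solid plate it rides at about 0.010 and snaps down by itself when it comes over a hole. A spring pulls it down, with about 5 N at 0 and 8 N at the upper stop (weight included).
- swing (a joint): Angle of the arm in rad: 0 = middle hole (start), +0.489 and -0.489 = the outer holes, stops at +-0.559. Positive is anticlockwise seen from above: the lens goes left (+y) and the ring right (-y). It stays where it is left: about 1.5 N sideways at the ring moves it with the pin lifted, about 2.5 N with the pin riding on the plate.
- lens (a point): Centre of the round magnifier lens (black rim, 82 mm across) at the far end of the arm, 140 mm from the pivot, 74 mm above the bench, opposite the ring: the lens moves left when the ring moves right.
- dish_mid (a point): Centre of the round flat glass Petri dish with pale amber filling, 64 mm across, 16 mm high, loose on the bench; it stands at one of the two outer lens places beyond the pivot (left or right), within 6 mm of the point below the lens in that outer hole.
- jar_mid (a point): Centre of the square glass staining jar with white lid, 54 mm wide and 44 mm high, loose; it stands at the other outer lens place.
- box_mid (a point): Centre of the flat white and grey plastic slide box, 84 x 102 mm, 33 mm high, loose, beside the stand on the left.
- bottle_mid (a point): Centre (half-way up) of the small amber bottle with black cap, 44 mm across, 80 mm high, loose, beside the stand on the right.
Not all that is in view belongs to the job. Of the things like the part that bears dish_mid, leave any that is red or turquoise; of the rest the smaller one is meant.

How it is judged:
On the way, in this order (a step that is already met when the one before it is completed fails the run):
1. the pin is lifted clear while the arm is still at the middle hole (value of joint pin above 0.009 m and value of joint swing between -0.15 and 0.15 rad), for 0.05 s.
2. the lens is over the Petri dish and the pin is home in that hole (value of joint pin below 0.003 m and horizontal distance between lens and dish_mid below 0.015 m), for 0.2 s.
At the end, for the whole second after the job is handed in: The pin is fully home (within 3 mm), the lens centre is within 15 mm of the dish centre seen from above, and the dish, jar, slide box and bottle are within 15 mm of where they began (all of step 2 and distance of each of dish_mid, jar_mid, box_mid, bottle_mid from where it was at the start of the episode below 0.015 m and velocity of joint swing between -0.05 and 0.05 rad/s); the robot touches nothing.
It fails at once if the Petri dish is moved or lifted by more than 15 mm (distance of dish_mid from where it was at the start of the episode above 0.015 m).
It fails at once if the square jar is moved or lifted by more than 15 mm (distance of jar_mid from where it was at the start of the episode above 0.015 m).
It fails at once if the slide box is moved or lifted by more than 15 mm (distance of box_mid from where it was at the start of the episode above 0.015 m).
It fails at once if the bottle is moved or lifted by more than 15 mm (distance of bottle_mid from where it was at the start of the episode above 0.015 m).
It fails at once if the ring and pin are pinched or wrenched (more than 35 N from the fingers) (contact force between the fingers and pin above 35 N).
It also fails if it takes over 51 s, if anything falls off the work surface, if the arm or the gripper's body presses on something with over 40 N, if the wrist force passes 120 N, or if a joint passes its speed limit or range.

ROBOT

A 6-joint arm with a two-finger parallel gripper is mounted at the origin on the work surface. World frame = base frame: x ahead of the robot, y to its left, z up, the work surface at z = 0. Lengths are in m, angles in rad, forces in N, time in s.
With the tool pointing down it reaches from about 0.325 to 0.925 m from the base axis. Payload 3.1 kg.
Tool frame: the origin (TCP) lies between the finger pads; the fingertips stand 11 mm ahead of it and the grasp point (between the pads) lies 8 mm behind it; z points along the fingers, y is the direction in which the jaws open and shut (so a half turn about z gives the same grasp; the last joint's range is limited). The gripper opens to 85 mm and grips with 20 to 120 N. Pads are 22 mm wide; open, the fingers measure 114 mm over their backs; the gripper's body (76 mm by 85 mm) begins 54 mm behind the grasp point. The pads swing forward as they close: fully open they stand 13 mm farther back than shut.
Start: joints at [-1.437, 0.217, 1.613, -0, 1.311, -0.112], TCP at [0.152, -0.606, 0.242] pointing down, gripper open.
Joint ranges: [-2.75, 2.75], [-0.78, 2.1], [0.31, 2.55], [-1.13, 4.27], [0.13, 2.63], [-2.58, 2.58]. Speed limits (rad/s): [2.79, 2.79, 3.14, 3.14, 3.14, 3.14].

INTERFACE

Orientations are given as [roll, pitch, yaw] about the fixed x, y, z axes, in that order (R = Rz(yaw) Ry(pitch) Rx(roll)).
In Python, from rig import sensors, viewer, workorder gives the robot as it stands.
- The arm moves only by the tool carry_out, never from a script. Its argument "motion" is a list that holds one entry, the list of rows, each a list of 5 numbers: the shift along the tool's x, y, z in mm, then the turn about the tool's z in degrees, then the opening, from -1 (shut) to 1 (fully open), so that 0 is half open. A call has 1 to 20 rows; each row is the pose to reach, as a shift and turn from the pose measured when the call began, along the tool's axes at that moment; what a row does not reach only later rows make up. A row lasts 1/12 s, in which the tool goes at most 41.7 mm and 7.16 degrees, less where a joint would pass 70% of its speed; a pose out of reach is approached as far as the arm can. A call with a gripper value outside its range is refused whole. The fingers move at their own pace and stop on an object; "newtons" is the grip in N (left out, the last holds). Time passes only in rows, so rows that repeat a pose let the fingers close. It gives the time, the measured TCP pose, the force and the opening at its end, in the units of the state.
- sensors.get_obs(): the state, without advancing time (a new reading comes with each control period).
- viewer.read_camera(name): name is "scene" or "top" or "wrist"; returns the picture (384x512x3 uint8, blue, green, red); there is no depth.
- viewer.camera_params(name): a dict with "fovy" (degrees; the focal length in pixels is half the picture's height over the tangent of half this angle, whatever the lens; pixels are square), "cx", "cy" (the principal point, pixels), "rvec" (rotation vector, rad) and "tvec" (3), from world to camera coordinates, as OpenCV has them. Camera axes: x right, y down, z forward; pixel columns grow to the right and rows downward; lengths in m; the calibration is good to about 2 mm. A picture is of the moment at which its call begins: read the wrist's pose just before it. camera_params takes no time and is no camera call; for the wrist camera it gives the pose at the moment of the call.
- workorder.finish_job(): hands the job in, once; it reports no verdict.
The state is a dict: "time_s": time; "q": joint angles; "joint_velocities": joint speeds; "joint_torque": joint torques, N m; "tcp_pos": TCP position; "tcp_rot": TCP orientation; "contact_force": force on the tool from outside, world axes, zero at the start; "wrist_torque": the same for the moment, N m; "width": opening from 0.0 (shut) to 1.0 (fully open).
Only numpy, scipy, OpenCV 4.12 (cv2) and the standard library are available. Lean on these libraries where they do the work, as an engineer would, in place of code of your own. Each camera call takes 0.05 s, during which the arm holds its last target. There are 200 camera calls.

## Working session

There is one attempt and no reset: what is moved stays moved. The work goes in short steps, Python scripts to look and compute and a tool call to move; the robot and the scene stay as the last step left them, time stands still between calls to the robot, and variables do not carry over. Pictures are saved under pics/ and viewed, about 8 in all and at most 12, crops included, and the job is handed in when it is done.

Besides the shell and the picture viewer there is one more tool, called after "Emit:" as name(argument=value, ...), one argument or row to a line, values as JSON. carry_out: Moves the arm, as the interface text tells. Its arguments: {"type":"object","properties":{"motion":{"type":"array"},"newtons":{"type":"number"}},"required":["motion"]}

```bash
mkdir -p pics; ls
cat > h.py <<'E'
import numpy as np, cv2
from rig import sensors, viewer, workorder
from scipy.spatial.transform import Rotation as Ro
def K(p): 
    f=192/np.tan(np.radians(p["fovy"])/2); return np.array([[f,0,p["cx"]],[0,f,p["cy"]],[0,0,1]])
def ray(p,uv):
    R=cv2.Rodrigues(np.array(p["rvec"],float))[0]; t=np.array(p["tvec"],float).ravel()
    d=R.T@np.linalg.inv(K(p))@np.array([uv[0],uv[1],1.]); return -R.T@t,d/np.linalg.norm(d)
def onz(p,uv,z):
    o,d=ray(p,uv); return o+d*(z-o[2])/d[2]
def proj(p,X):
    return cv2.projectPoints(np.array(X,float).reshape(-1,3),np.array(p["rvec"],float),np.array(p["tvec"],float),K(p),None)[0].reshape(-1,2)
E
python3 - <<'E'
from h import *
for n in("scene","top"):
    im=viewer.read_camera(n); cv2.imwrite(f"pics/{n}0.png",im); p=viewer.camera_params(n); print(n,p, ray(p,(256,192)))
print(sensors.get_obs())
a=[cv2.imread(f"pics/{n}0.png") for n in("scene","top")]
cv2.imwrite("pics/s0.png",cv2.resize(a[0],(768,576),interpolation=3));cv2.imwrite("pics/t0.png",cv2.resize(a[1],(768,576),interpolation=3))
E
```

```text
pics
scene {'fovy': 43.00021225602577, 'cx': 256.2685683555085, 'cy': 186.7453855760185, 'rvec': array([ 0.72607959,  2.40643737, -1.32894572]), 'tvec': array([ 0.51229578, -0.1010028 ,  1.60172575])} (array([1.22549952, 0.87707618, 0.75303534]), array([-0.47863819, -0.69411828, -0.53768513]))
top {'fovy': 52.256499546656, 'cx': 251.18614392613205, 'cy': 198.88921685811545, 'rvec': array([ 2.1893854 , -2.17339246,  0.13953086]), 'tvec': array([0.02788766, 0.64285957, 1.07076487])} (array([0.53052665, 0.06090979, 1.12934274]), array([ 0.11918827, -0.03779686, -0.99215198]))
{'time_s': 0.1, 'q': array([-1.43719553e+00,  2.17683294e-01,  1.61480429e+00, -7.61614566e-06,
        1.31129465e+00, -1.12203035e-01]), 'joint_velocities': array([ 0.00184516, -0.00204463, -0.00261617, -0.00035018,  0.00164346,
        0.00040003]), 'joint_torque': array([-1.01318568e-03, -3.98080945e+01, -3.04970741e+01, -1.40974907e-04,
        4.25203558e-03, -1.45841705e-05]), 'tcp_pos': array([ 0.15200595, -0.60549022,  0.24107999]), 'tcp_rot': array([-3.13941602e+00, -2.37851252e-04,  2.45805535e-01]), 'contact_force': array([ 0.61828322, -0.46136634,  0.00744965]), 'wrist_torque': array([ 0.03516328, -0.058848  ,  0.02409746]), 'width': 0.9997761444310753}
```

View pics/s0.png

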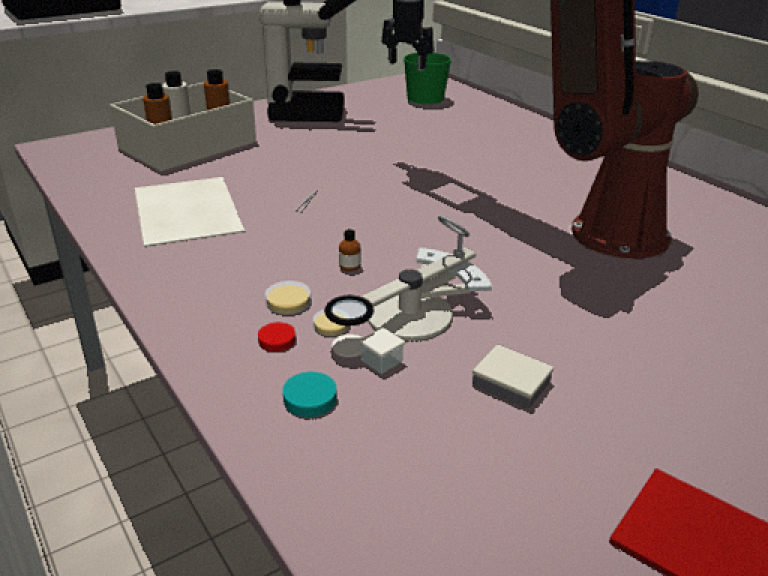

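View pics/t0.png

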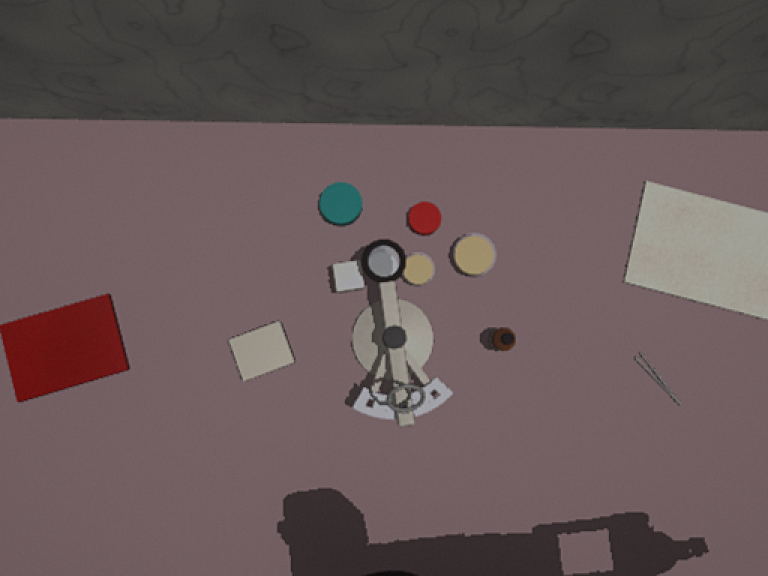

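```bash
cat > m.py <<'E'
from h import *
t=cv2.imread("pics/top0.png"); s=cv2.imread("pics/scene0.png"); pt=viewer.camera_params("top"); ps=viewer.camera_params("scene")
hsv=cv2.cvtColor(t,cv2.COLOR_BGR2HSV)
def blobs(m,z,tag,lo=60):
    n,l,st,c=cv2.connectedComponentsWithStats(m.astype(np.uint8))
    for i in range(1,n):
        if st[i,4]>lo:
            P=onz(pt,c[i],z); f=K(pt)[0,0]; d=2*np.sqrt(st[i,4]/np.pi)*(1.129-z)/f
            print(tag,c[i].round(1),"area",st[i,4],"eqdia mm",round(d*1e3),P.round(4))
H,S,V=cv2.split(hsv)
print(t[179,278],t[224,262],t[262,256],t[184,232],t[270,244])
blobs((H>12)&(H<28)&(S>75)&(V>110),.013,"amber")
blobs((V<45)&(np.indices(V.shape)[0]>150)&(np.indices(V.shape)[0]<250),.086,"dark",40)
piv=onz(pt,(394/1.5,337/1.5),.086); lens=onz(pt,(383.5/1.5,261.5/1.5),.074)
print("pivot",piv,"lens",lens,np.linalg.norm((lens-piv)[:2]), "yaw",np.degrees(np.arctan2(*(lens-piv)[[1,0]])))
print("scene pivot",onz(ps,(410.5/1.5,276/1.5),.086),"lens",onz(ps,(349/1.5,310/1.5),.074),"amb",onz(ps,(331/1.5,319/1.5),.016))
a=cv2.resize(t[140:300,200:360],(600,600),interpolation=2); b=cv2.resize(s[130:260,170:340],(784,600),interpolation=2)
cv2.imwrite("pics/c1.png",a); cv2.imwrite("pics/c2.png",b)
E
python3 m.py
```

```text
[107 142 159] [59 58 61] [54 52 63] [161 160 161] [93 90 95]
amber [315.2 169.8] area 498 eqdia mm 72 [ 0.731  -0.1531  0.013 ]
amber [278.2 179.3] area 280 eqdia mm 54 [ 0.7023 -0.0455  0.013 ]
dark [254.5 173.6] area 273 eqdia mm 50 [0.7059 0.0254 0.086 ]
dark [337.7 225.3] area 53 eqdia mm 22 [ 0.568  -0.1983  0.086 ]
pivot [0.56838194 0.00297344 0.086     ] lens [0.70585311 0.02184609 0.074     ] 0.1387605788228351 yaw 7.816954759471712
scene pivot [0.57103376 0.00870062 0.086     ] lens [0.7072691  0.02516464 0.074     ] amb [ 0.70424812 -0.04084218  0.016     ]
```

View pics/c1.png

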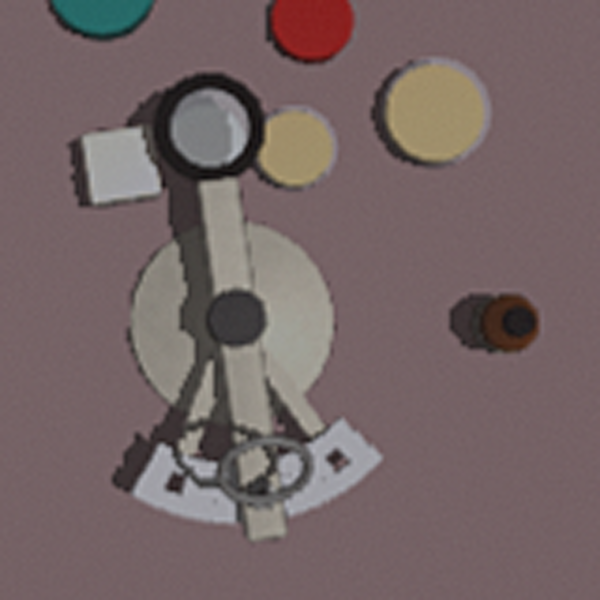

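View pics/c2.png

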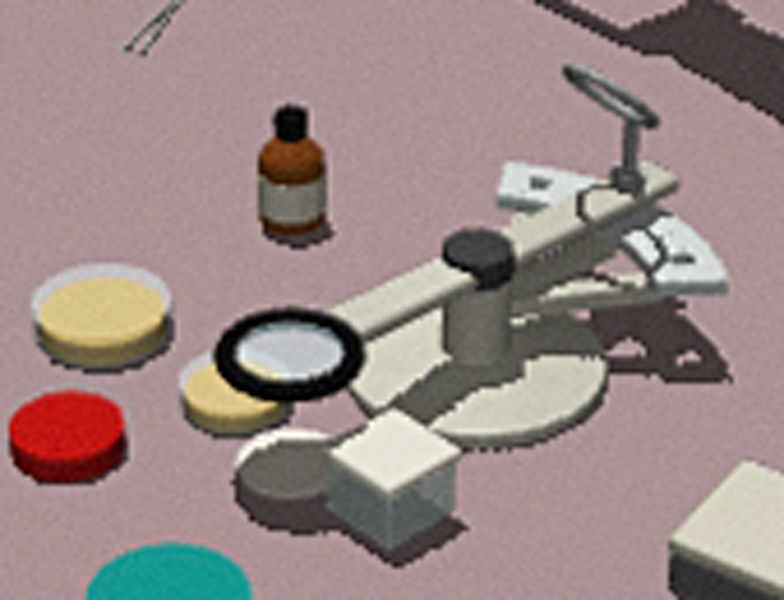

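Top view: pivot at about (394,337), lens at (384,262). There are two amber candidates. The small dish at (418,269) is about 54–64 mm across. It lies 142 mm from the pivot and -28° from the lens line, so it is exactly at the right outer place. The dish at (474,255) is 72 mm or more and is not at a lens place. A shadowed dish also stands under the middle lens place, next to the jar. Red and turquoise are excluded. The meant dish is therefore the small amber one on the right, so the swing is negative and the ring goes left (+y).

I'll raise the arm first and bring it round to face the stand.

Emit:
carry_out(
  motion=[
    [[450,-574,-180,6,-1],[450,-574,-180,6,-1],[450,-574,-180,6,-1],[450,-574,-180,6,-1],[450,-574,-180,6,-1],[450,-574,-180,6,-1],[450,-574,-180,6,-1],[450,-574,-180,6,-1],[450,-574,-180,6,-1],[450,-574,-180,6,-1],[450,-574,-180,6,-1],[450,-574,-180,6,-1],[450,-574,-180,6,-1],[450,-574,-180,6,-1],[450,-574,-180,6,-1],[450,-574,-180,6,-1],[450,-574,-180,6,-1],[450,-574,-180,6,-1],[450,-574,-180,6,-1],[450,-574,-180,6,-1]],
  ],
  newtons=20,
)

```text
time_s: 1.77
tcp_pos: [0.4492, 0.0623, 0.4224]
tcp_rot: [-3.139, 0.0, 0.146]
contact_force: [-0.5, -0.8, -0.7]
width: -0.001
```

Run:
```python
from h import *
pt=viewer.camera_params("top"); ps=viewer.camera_params("scene")
def tri(a,b):
    o1,d1=ray(pt,a);o2,d2=ray(ps,b)
    A=np.stack([d1,-d2],1); k=np.linalg.lstsq(A,o2-o1,rcond=None)[0]
    return ((o1+k[0]*d1+o2+k[1]*d2)/2).round(4), np.linalg.norm(o1+k[0]*d1-o2-k[1]*d2).round(4)
c1=lambda u,v:(u/3.75+200-.4,v/3.75+140-.4); c2=lambda u,v:(u*170/784+170-.4,v*130/600+130-.4)
print("ring",tri(c1(266,470),c2(611,96)),onz(pt,c1(266,470),.147))
print("pivot",tri(c1(236,318),c2(479,252)))
print("lens",tri(c1(210,128),c2(290,353)))
o=sensors.get_obs(); print(o["q"].round(3),o["tcp_pos"],o["tcp_rot"],o["time_s"])
```

```text
ring (array([ 0.4654, -0.0128,  0.1459]), np.float64(0.0024)) [ 0.46643264 -0.01350217  0.147     ]
pivot (array([0.5687, 0.0036, 0.082 ]), np.float64(0.0014))
lens (array([0.7069, 0.0225, 0.0742]), np.float64(0.0014))
[-0.018 -0.25   1.745  0.002  1.648  1.406] [0.44915776 0.06230776 0.42243018] [-3.13947533e+00  3.63797117e-04  1.46055914e-01] 1.7667
```

Emit:
carry_out(
  motion=[
    [[0,-73,0,0,-1],[0,-73,0,0,-1],[700,-73,0,0,-1],[700,-73,0,0,-1],[700,-73,0,0,-1],[700,-73,0,0,-1],[700,-73,0,0,-1],[700,-73,0,0,-1],[700,-73,0,0,-1],[700,-73,0,0,-1],[700,-73,0,0,-1],[700,-73,0,0,-1],[700,-73,0,0,-1],[700,-73,0,0,-1],[700,-73,0,0,-1],[700,-73,0,0,-1],[700,-73,0,0,-1],[700,-73,0,0,-1],[700,-73,0,0,-1],[700,-73,0,0,-1]],
  ],
)

```text
time_s: 3.43
tcp_pos: [0.9177, 0.1948, 0.3641]
tcp_rot: [-3.138, -0.035, 0.146]
contact_force: [0.7, -0.9, 0.1]
width: 0.0
```

```bash
cat > st.py <<'E'
from h import *
o=sensors.get_obs(); R=Ro.from_euler('xyz',o["tcp_rot"]).as_matrix()
print("q",o["q"].round(3),"p",o["tcp_pos"].round(4),"t",o["time_s"],"F",o["contact_force"].round(1)); print("tool x,y,z rows\n",R.T.round(3))
E
python3 st.py
```

```text
q [0.133 0.966 0.308 0.005 1.833 1.559] p [0.9177 0.1948 0.3641] t 3.4333 F [ 0.7 -0.9  0.1]
tool x,y,z rows
 [[ 0.989  0.145  0.035]
 [ 0.146 -0.989 -0.004]
 [ 0.034  0.009 -0.999]]
```

Emit:
carry_out(
  motion=[
    [[2000,0,0,0,-1],[2000,0,0,0,-1],[2000,0,0,0,-1],[2000,0,0,0,-1]],
  ],
)

```text
time_s: 3.77
tcp_pos: [0.945, 0.1912, 0.3182]
tcp_rot: [-3.136, -0.067, 0.146]
contact_force: [-0.5, 0.5, 0.3]
width: 0.002
```

```bash
python3 st.py
```

```text
q [0.125 1.015 0.309 0.007 1.751 1.551] p [0.945  0.1912 0.3182] t 3.7667 F [-0.5  0.5  0.3]
tool x,y,z rows
 [[ 0.987  0.145  0.067]
 [ 0.146 -0.989 -0.006]
 [ 0.065  0.015 -0.998]]
```

Emit:
carry_out(
  motion=[
    [[0,0,-2000,0,-1],[0,0,-2000,0,-1],[0,0,-2000,0,-1],[0,0,-2000,0,-1],[0,0,-2000,0,-1],[0,0,-2000,0,-1]],
  ],
)

```text
time_s: 4.27
tcp_pos: [0.8527, 0.172, 0.5279]
tcp_rot: [-3.135, -0.081, 0.146]
contact_force: [0.3, -0.5, 0.6]
width: 0.002
```

```bash
python3 st.py
```

```text
q [0.116 0.782 0.308 0.009 1.971 1.544] p [0.8527 0.172  0.5279] t 4.2667 F [ 0.3 -0.5  0.6]
tool x,y,z rows
 [[ 0.986  0.145  0.081]
 [ 0.146 -0.989 -0.006]
 [ 0.079  0.018 -0.997]]
```

Emit:
carry_out(
  motion=[
    [[-500,0,-1500,0,-1],[-500,0,-1500,0,-1],[-500,0,-1500,0,-1],[-500,0,-1500,0,-1],[-500,0,-1500,0,-1],[-500,0,-1500,0,-1],[-500,0,-1500,0,-1],[-500,0,-1500,0,-1],[-500,0,-1500,0,-1],[-500,0,-1500,0,-1],[-500,0,-1500,0,-1],[-500,0,-1500,0,-1]],
  ],
)

```text
time_s: 5.27
tcp_pos: [0.5504, 0.1178, 0.8428]
tcp_rot: [-3.135, -0.096, 0.146]
contact_force: [-0.9, 0.7, 1.0]
width: -0.001
```

```bash
python3 st.py
```

```text
q [0.079 0.332 0.308 0.02  2.407 1.519] p [0.5504 0.1178 0.8428] t 5.2667 F [-0.9  0.7  1. ]
tool x,y,z rows
 [[ 0.985  0.145  0.096]
 [ 0.146 -0.989 -0.007]
 [ 0.094  0.021 -0.995]]
```

Emit:
carry_out(
  motion=[
    [[-800,-50,-1200,0,-1],[-800,-50,-1200,0,-1],[-800,-50,-1200,0,-1],[-800,-50,-1200,0,-1],[-800,-50,-1200,0,-1],[-800,-50,-1200,0,-1],[-800,-50,-1200,0,-1],[-800,-50,-1200,0,-1],[-800,-50,-1200,0,-1],[-800,-50,-1200,0,-1]],
  ],
)

```text
time_s: 6.1
tcp_pos: [0.3092, 0.1018, 0.9609]
tcp_rot: [-3.141, -0.16, 0.145]
contact_force: [-0.1, 0.4, 0.5]
width: -0.003
```

```bash
python3 st.py
```

```text
q [0.093 0.045 0.308 0.019 2.629 1.535] p [0.3092 0.1018 0.9609] t 6.1 F [-0.1  0.4  0.5]
tool x,y,z rows
 [[ 0.977  0.143  0.16 ]
 [ 0.145 -0.989 -0.001]
 [ 0.158  0.024 -0.987]]
```

Emit:
carry_out(
  motion=[
    [[-800,0,-800,0,-1],[-800,0,-800,0,-1],[-800,0,-800,0,-1],[-800,0,-800,0,-1],[-800,0,-800,0,-1],[-800,0,-800,0,-1],[-800,0,-800,0,-1],[-800,0,-800,0,-1]],
  ],
)

```text
time_s: 6.77
tcp_pos: [0.2249, 0.153, 0.9827]
tcp_rot: [-3.136, -0.237, 0.145]
contact_force: [1.1, 0.0, 0.2]
width: -0.0
```

```bash
python3 st.py
```

```text
q [ 0.396 -0.029  0.308 -0.109  2.629  1.72 ] p [0.2249 0.153  0.9827] t 6.7667 F [1.1 0.  0.2]
tool x,y,z rows
 [[ 0.962  0.141  0.235]
 [ 0.146 -0.989 -0.005]
 [ 0.232  0.039 -0.972]]
```

Emit:
carry_out(
  motion=[
    [[230,20,-1500,0,-1],[230,20,-1500,0,-1],[230,20,-1500,0,-1],[230,20,-1500,0,-1],[230,20,-1500,0,-1],[230,20,-1500,0,-1]],
  ],
)

```text
time_s: 7.27
tcp_pos: [0.2069, 0.1383, 0.9914]
tcp_rot: [-3.133, -0.271, 0.144]
contact_force: [-0.7, 0.9, 0.6]
width: -0.004
```

```bash
python3 st.py
```

```text
q [ 0.365 -0.064  0.308 -0.102  2.629  1.695] p [0.2069 0.1383 0.9914] t 7.2667 F [-0.7  0.9  0.6]
tool x,y,z rows
 [[ 0.954  0.138  0.267]
 [ 0.145 -0.989 -0.009]
 [ 0.263  0.047 -0.964]]
```

Emit:
carry_out(
  motion=[
    [[-510,130,-350,0,-1]],
  ],
)

```text
time_s: 7.35
tcp_pos: [0.1903, 0.1364, 0.9951]
tcp_rot: [-3.137, -0.291, 0.141]
contact_force: [2.3, 2.3, -0.4]
width: -0.003
```

Emit:
carry_out(
  motion=[
    [[-510,130,-350,0,-1]],
  ],
)

```text
time_s: 7.43
tcp_pos: [0.1607, 0.1316, 1.0026]
tcp_rot: [-3.14, -0.325, 0.137]
contact_force: [-1.5, 0.6, 0.1]
width: 0.001
```

Emit:
carry_out(
  motion=[
    [[-510,130,-350,0,-1]],
  ],
)

```text
time_s: 7.52
tcp_pos: [0.1318, 0.1262, 1.0087]
tcp_rot: [-3.14, -0.358, 0.131]
contact_force: [-0.7, 0.5, -0.2]
width: -0.006
```

Emit:
carry_out(
  motion=[
    [[-510,130,-350,0,-1]],
  ],
)

```text
time_s: 7.6
tcp_pos: [0.1091, 0.1199, 1.0129]
tcp_rot: [-3.136, -0.383, 0.128]
contact_force: [-1.0, -0.2, -0.0]
width: 0.001
```

```bash
python3 st.py
```

```text
q [ 0.829 -0.153  0.308 -0.505  2.63   1.786] p [0.1091 0.1199 1.0129] t 7.6 F [-1.  -0.2 -0. ]
tool x,y,z rows
 [[ 0.92   0.118  0.374]
 [ 0.129 -0.992 -0.005]
 [ 0.37   0.053 -0.928]]
```

Emit:
carry_out(
  motion=[
    [[-440,150,-280,0,-1]],
  ],
)

```text
time_s: 7.68
tcp_pos: [0.0928, 0.1137, 1.0158]
tcp_rot: [-3.131, -0.403, 0.126]
contact_force: [-0.3, 1.3, 0.3]
width: -0.003
```

Emit:
carry_out(
  motion=[
    [[-440,150,-280,0,-1]],
  ],
)

```text
time_s: 7.77
tcp_pos: [0.0802, 0.1075, 1.0182]
tcp_rot: [-3.124, -0.421, 0.125]
contact_force: [-0.9, -0.2, -0.3]
width: -0.0
```

Emit:
carry_out(
  motion=[
    [[-440,150,-280,0,-1]],
  ],
)

```text
time_s: 7.85
tcp_pos: [0.0704, 0.1019, 1.0203]
tcp_rot: [-3.117, -0.437, 0.124]
contact_force: [-0.7, 0.0, 0.1]
width: -0.002
```

```bash
python3 st.py
```

```text
q [ 1.322 -0.167  0.308 -0.904  2.629  1.888] p [0.0704 0.1019 1.0203] t 7.85 F [-0.7  0.   0.1]
tool x,y,z rows
 [[ 0.899  0.112  0.423]
 [ 0.134 -0.991 -0.022]
 [ 0.417  0.077 -0.906]]
```

Emit:
carry_out(
  motion=[
    [[510,0,800,0,-1],[510,0,800,0,-1],[510,0,800,0,-1],[510,0,800,0,-1],[510,0,800,0,-1],[510,0,800,0,-1],[510,0,800,0,-1],[510,0,800,0,-1],[510,0,800,0,-1],[510,0,800,0,-1],[510,0,800,0,-1],[510,0,800,0,-1],[510,0,800,0,-1],[510,0,800,0,-1],[510,0,800,0,-1],[510,0,800,0,-1],[510,0,800,0,-1],[510,0,800,0,-1],[510,0,800,0,-1],[510,0,800,0,-1]],
  ],
)

```text
time_s: 9.52
tcp_pos: [0.6731, 0.1918, 0.6333]
tcp_rot: [-3.117, -0.435, 0.123]
contact_force: [-0.5, 0.8, 0.5]
width: 0.002
```

```bash
python3 st.py
```

```text
q [0.177 0.071 1.117 0.002 1.518 1.619] p [0.6731 0.1918 0.6333] t 9.5167 F [-0.5  0.8  0.5]
tool x,y,z rows
 [[ 0.9    0.111  0.422]
 [ 0.133 -0.991 -0.022]
 [ 0.416  0.076 -0.906]]
```

Emit:
carry_out(
  motion=[
    [[900,-30,0,0,-1],[900,-30,0,0,-1],[900,-30,0,0,-1],[900,-30,0,0,-1],[900,-30,0,0,-1],[900,-30,0,0,-1],[900,-30,0,0,-1]],
  ],
)

```text
time_s: 10.1
tcp_pos: [0.856, 0.2137, 0.6802]
tcp_rot: [-3.114, -0.452, 0.121]
contact_force: [-0.3, -0.6, 0.2]
width: -0.001
```

Emit:
carry_out(
  motion=[
    [[1500,0,0,0,-1]],
  ],
)

```text
time_s: 10.18
tcp_pos: [0.8646, 0.2118, 0.6846]
tcp_rot: [-3.11, -0.48, 0.12]
contact_force: [0.9, -1.2, 0.8]
width: 0.001
```

Emit:
carry_out(
  motion=[
    [[1500,0,0,0,-1]],
  ],
)

```text
time_s: 10.27
tcp_pos: [0.8757, 0.2099, 0.686]
tcp_rot: [-3.107, -0.51, 0.118]
contact_force: [-0.6, 0.2, 0.8]
width: 0.0
```

Emit:
carry_out(
  motion=[
    [[1500,0,0,0,-1]],
  ],
)

```text
time_s: 10.35
tcp_pos: [0.8877, 0.2083, 0.6869]
tcp_rot: [-3.104, -0.542, 0.117]
contact_force: [-0.5, -0.1, 0.1]
width: 0.001
```

Emit:
carry_out(
  motion=[
    [[1500,0,0,0,-1]],
  ],
)

```text
time_s: 10.43
tcp_pos: [0.8992, 0.2067, 0.6887]
tcp_rot: [-3.1, -0.574, 0.115]
contact_force: [-0.3, 0.3, -0.1]
width: -0.0
```

```bash
python3 st.py
```

```text
q [0.141 0.639 0.308 0.027 1.619 1.594] p [0.8992 0.2067 0.6887] t 10.4333 F [-0.3  0.3 -0.1]
tool x,y,z rows
 [[ 0.834  0.096  0.543]
 [ 0.137 -0.99  -0.035]
 [ 0.534  0.103 -0.839]]
```

Emit:
carry_out(
  motion=[
    [[1500,0,0,0,-1]],
  ],
)

```text
time_s: 10.52
tcp_pos: [0.9099, 0.2051, 0.6915]
tcp_rot: [-3.097, -0.607, 0.113]
contact_force: [-0.5, -0.5, -0.5]
width: -0.0
```

Emit:
carry_out(
  motion=[
    [[1500,0,0,0,-1]],
  ],
)

```text
time_s: 10.6
tcp_pos: [0.9198, 0.2035, 0.6953]
tcp_rot: [-3.093, -0.639, 0.111]
contact_force: [-0.2, -0.5, 0.3]
width: 0.0
```

Emit:
carry_out(
  motion=[
    [[1500,0,0,0,-1]],
  ],
)

```text
time_s: 10.68
tcp_pos: [0.9289, 0.2018, 0.7002]
tcp_rot: [-3.09, -0.672, 0.108]
contact_force: [0.3, -0.5, -0.6]
width: -0.001
```

Emit:
carry_out(
  motion=[
    [[1500,0,0,0,-1]],
  ],
)

```text
time_s: 10.77
tcp_pos: [0.9371, 0.2, 0.7062]
tcp_rot: [-3.087, -0.705, 0.106]
contact_force: [-0.4, -0.4, 0.2]
width: 0.001
```

Emit:
carry_out(
  motion=[
    [[1500,0,0,0,-1]],
  ],
)

```text
time_s: 10.85
tcp_pos: [0.9444, 0.1982, 0.7132]
tcp_rot: [-3.083, -0.738, 0.104]
contact_force: [-0.1, 0.2, -0.2]
width: -0.002
```

Emit:
carry_out(
  motion=[
    [[1500,0,0,0,-1]],
  ],
)

```text
time_s: 10.93
tcp_pos: [0.9508, 0.1962, 0.7211]
tcp_rot: [-3.079, -0.771, 0.101]
contact_force: [-0.4, -0.0, 0.5]
width: -0.001
```

```bash
python3 st.py
```

```text
q [0.116 0.644 0.308 0.053 1.419 1.573] p [0.9508 0.1962 0.7211] t 10.9333 F [-0.4 -0.   0.5]
tool x,y,z rows
 [[ 0.714  0.072  0.697]
 [ 0.144 -0.989 -0.045]
 [ 0.685  0.132 -0.716]]
```

Emit:
carry_out(
  motion=[
    [[-762,163,-69,0,-1],[-762,163,-69,0,-1],[-762,163,-69,0,-1],[-762,163,-69,0,-1],[-762,163,-69,0,-1],[-762,163,-69,0,-1],[-762,163,-69,0,-1],[-762,163,-69,0,-1],[-762,163,-69,0,-1],[-762,163,-69,0,-1],[-762,163,-69,0,-1],[-762,163,-69,0,-1],[-762,163,-69,0,-1],[-762,163,-69,0,-1],[-762,163,-69,0,-1],[-762,163,-69,0,-1],[-762,163,-69,0,-1],[-762,163,-69,0,-1],[-762,163,-69,0,-1],[-762,163,-69,0,-1]],
  ],
)

```text
time_s: 12.6
tcp_pos: [0.4084, -0.0408, 0.232]
tcp_rot: [-3.073, -0.756, 0.104]
contact_force: [0.3, -0.5, -0.7]
width: 0.005
```

```bash
python3 st.py
python3 - <<'E'
from h import *
p=viewer.camera_params("wrist"); w=viewer.read_camera("wrist"); s=viewer.read_camera("scene"); cv2.imwrite("pics/w1.png",w); cv2.imwrite("pics/s1.png",s)
print("pred ring px",proj(p,[[.4655,-.013,.147],[.5687,.0036,.086]]), proj(viewer.camera_params("scene"),[[.4655,-.013,.147]]))
c=cv2.resize(s[60:220,220:410],None,fx=2.2,fy=2.2,interpolation=2); c=cv2.copyMakeBorder(c,0,384-c.shape[0],0,0,0)
cv2.imwrite("pics/ws1.png",cv2.resize(np.hstack([w,c]),None,fx=.85,fy=.85))
E
```

```text
q [-0.684 -0.777  2.553  0.708  0.962  0.459] p [ 0.4084 -0.0408  0.232 ] t 12.6 F [ 0.3 -0.5 -0.7]
tool x,y,z rows
 [[ 0.724  0.075  0.686]
 [ 0.15  -0.987 -0.05 ]
 [ 0.674  0.139 -0.726]]
pred ring px [[231.623116   209.39226321]
 [239.33578072 136.23743268]] [[301.59559163 149.97277473]]
```

View pics/ws1.png

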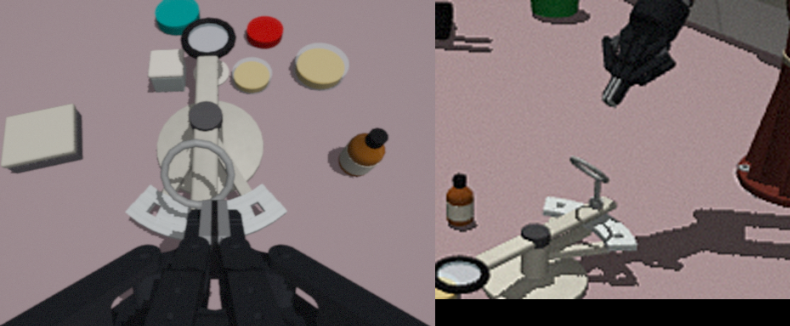

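The wrist view shows the ring ahead of the fingers, centred at about (233,204) in full-size pixels, against (232,209) predicted. The pin is in the middle hole. The scene view shows the closed fingers tilted at 45° above the ring.

```bash
cat > go.py <<'E'
from h import *
def delta(T):
    o=sensors.get_obs(); R=Ro.from_euler('xyz',o["tcp_rot"]).as_matrix()
    return (R.T@(np.array(T)-o["tcp_pos"])*1e3).round(1)
def tz(): return Ro.from_euler('xyz',sensors.get_obs()["tcp_rot"]).as_matrix()[:,2]
E
python3 - <<'E'
from go import *
p=viewer.camera_params("wrist")
print(onz(p,(233,204.2),.147)); 
for k in (-.06,-.03,0,.015): 
    T=np.array([.467,-.013,.147])+k*tz(); print(k,T,delta(T))
E
```

```text
[ 0.47301221 -0.01494631  0.147     ]
-0.06 [ 0.42638055 -0.02107532  0.19041485] [-17.3 -16.7  46.2]
-0.03 [ 0.44669027 -0.01703766  0.16870743] [-17.3 -16.7  76.2]
0 [ 0.467 -0.013  0.147] [-17.3 -16.7 106.2]
0.015 [ 0.47715486 -0.01098117  0.13614629] [-17.3 -16.7 121.2]
```

Emit:
carry_out(
  motion=[
    [[-17,-16,46,0,-1],[-17,-16,46,0,-1],[-17,-16,46,0,-1],[-17,-16,46,0,-1],[-17,-16,46,0,-1]],
  ],
)

```text
time_s: 13.12
tcp_pos: [0.4371, -0.0247, 0.1988]
tcp_rot: [-3.078, -0.758, 0.104]
contact_force: [-0.0, -0.1, 0.5]
width: -0.004
```

```bash
python3 st.py
python3 - <<'E'
from go import *
p=viewer.camera_params("wrist"); w=viewer.read_camera("wrist"); cv2.imwrite("pics/w2.png",w)
tip=sensors.get_obs()["tcp_pos"]+.011*tz()
print("tip px",proj(p,[tip]),"ring",proj(p,[[.468,-.013,.147],[.5687-.083*.989,.0036-.083*.148,.168]]), "deltas",delta(np.array([.468,-.013,.147])+.012*tz()))
cv2.imwrite("pics/w2c.png",cv2.resize(w[60:340,120:380],None,fx=2,fy=2,interpolation=2))
E
```

```text
q [-0.55  -0.619  2.548  0.751  0.755  0.45 ] p [ 0.4371 -0.0247  0.1988] t 13.1167 F [-0.  -0.1  0.5]
tool x,y,z rows
 [[ 0.722  0.076  0.688]
 [ 0.147 -0.988 -0.046]
 [ 0.676  0.135 -0.725]]
tip px [[251.57909615 255.58049649]] ring [[243.76748443 232.75328523]
 [239.05793635 190.37054125]] deltas [-12.1  -4.8  71.9]
```

View pics/w2c.png

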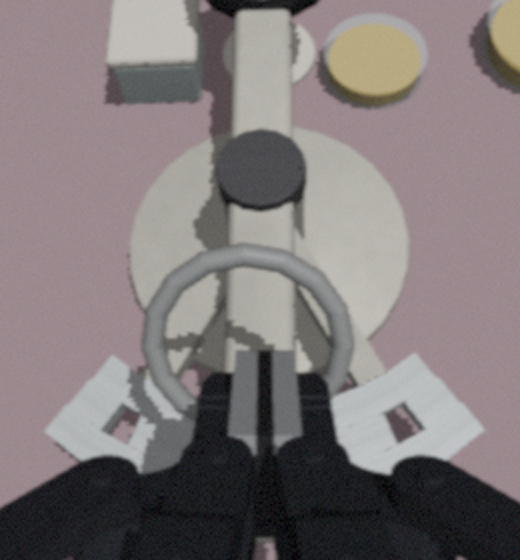

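Emit:
carry_out(
  motion=[
    [[-13,-5,20,0,-1],[-13,-5,20,0,-1],[-13,-5,28,0,-1],[-13,-5,32,0,-1],[-13,-5,32,0,-1]],
  ],
)

```text
time_s: 13.58
tcp_pos: [0.45, -0.017, 0.1676]
tcp_rot: [-3.078, -0.757, 0.104]
contact_force: [0.1, 0.5, 0.2]
width: -0.002
```

```bash
python3 st.py
python3 - <<'E'
from go import *
print("deltas",delta(np.array([.468,-.013,.147])+.012*tz()))
E
```

```text
q [-0.496 -0.498  2.551  0.837  0.633  0.367] p [ 0.45   -0.017   0.1676] t 13.5833 F [0.1 0.5 0.2]
tool x,y,z rows
 [[ 0.723  0.075  0.687]
 [ 0.147 -0.988 -0.046]
 [ 0.675  0.135 -0.725]]
deltas [-0.8 -0.4 39.6]
```

Emit:
carry_out(
  motion=[
    [[-2,0,10,0,-1],[-2,0,20,0,-1],[-2,0,30,0,-1],[-2,0,40,0,-1],[-2,0,40,0,-1],[-2,0,40,0,-1]],
  ],
)

```text
time_s: 14.08
tcp_pos: [0.4757, -0.0119, 0.1377]
tcp_rot: [-3.077, -0.757, 0.104]
contact_force: [0.4, 0.8, 0.5]
width: -0.0
```

```bash
python3 st.py
python3 - <<'E'
from go import *
print("deltas",delta(np.array([.468,-.013,.147])+.012*tz()))
s=viewer.read_camera("scene");w=viewer.read_camera("wrist"); cv2.imwrite("pics/s3.png",s)
p=viewer.camera_params("wrist"); print(proj(p,[[.468,-.013,.147],[.4865,-.0087,.168]]))
a=cv2.resize(s[110:220,240:350],(400,400),interpolation=2);b=cv2.resize(w[130:330,150:350],(400,400),interpolation=2)
cv2.imwrite("pics/ws3.png",np.hstack([b,a]))
E
```

```text
q [-0.434 -0.322  2.515  0.993  0.507  0.221] p [ 0.4757 -0.0119  0.1377] t 14.0833 F [0.4 0.8 0.5]
tool x,y,z rows
 [[ 0.723  0.075  0.687]
 [ 0.147 -0.988 -0.047]
 [ 0.675  0.135 -0.725]]
deltas [ 0.7 -0.4 -0.1]
[[249.76520291 282.49762408]
 [242.87525678 220.42880547]]
```

View pics/ws3.png

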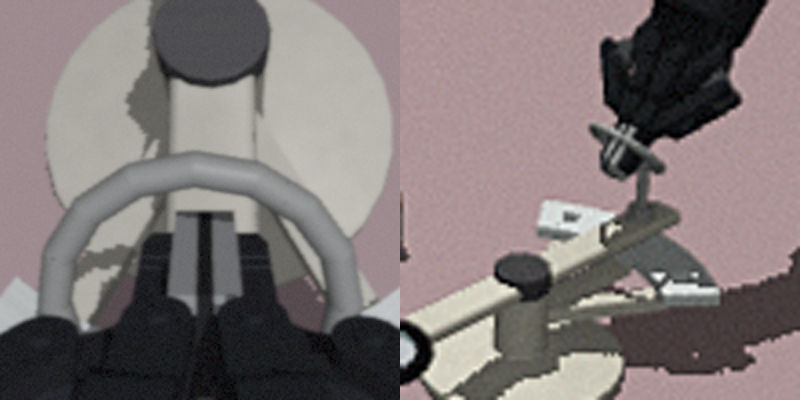

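Both views show the closed fingers squarely through the ring with no contact. Next I go up to the bar.

Emit:
carry_out(
  motion=[
    [[5,0,3,0,-1],[10,0,3,0,-1],[12,0,3,0,-1],[12,0,3,0,-1]],
  ],
)

```text
time_s: 14.52
tcp_pos: [0.4872, -0.0109, 0.1452]
tcp_rot: [-3.08, -0.76, 0.106]
contact_force: [-0.6, 0.3, 0.2]
width: -0.003
```

Emit:
carry_out(
  motion=[
    [[3,0,-3,0,-1],[3,0,-3,0,-1]],
  ],
)

```text
time_s: 14.68
tcp_pos: [0.4862, -0.0104, 0.1485]
tcp_rot: [-3.079, -0.757, 0.107]
contact_force: [-0.7, 0.4, -5.0]
width: -0.003
```

Emit:
carry_out(
  motion=[
    [[3,0,-3,0,-1],[3,0,-3,0,-1]],
  ],
)

```text
time_s: 14.85
tcp_pos: [0.4846, -0.0098, 0.1511]
tcp_rot: [-3.078, -0.754, 0.108]
contact_force: [-4.9, 0.3, -4.9]
width: -0.004
```

```bash
python3 st.py
```

```text
q [-0.415 -0.331  2.488  0.928  0.517  0.303] p [ 0.4846 -0.0098  0.1511] t 14.85 F [-4.9  0.3 -4.9]
tool x,y,z rows
 [[ 0.725  0.078  0.684]
 [ 0.151 -0.988 -0.046]
 [ 0.672  0.137 -0.728]]
```

Emit:
carry_out(
  motion=[
    [[3,0,-2,0,-1],[5,0,-4,0,-1],[5,0,-4,0,-1]],
  ],
)

```text
time_s: 15.1
tcp_pos: [0.4845, -0.0096, 0.1565]
tcp_rot: [-3.078, -0.752, 0.109]
contact_force: [-5.3, -2.5, -5.8]
width: 0.003
```

Emit:
carry_out(
  motion=[
    [[3,0,-2,0,-1],[5,0,-4,0,-1],[5,0,-4,0,-1]],
  ],
)

```text
time_s: 15.35
tcp_pos: [0.4845, -0.0094, 0.1621]
tcp_rot: [-3.078, -0.749, 0.11]
contact_force: [-6.0, -3.3, -7.1]
width: -0.001
```

```bash
python3 st.py
python3 - <<'E'
from go import *
s=viewer.read_camera("scene"); cv2.imwrite("pics/s4.png",s)
w=viewer.read_camera("wrist"); cv2.imwrite("pics/w4.png",w)
E
```

```text
q [-0.413 -0.359  2.479  0.871  0.543  0.367] p [ 0.4845 -0.0094  0.1621] t 15.35 F [-6.  -3.3 -7.1]
tool x,y,z rows
 [[ 0.728  0.081  0.681]
 [ 0.153 -0.987 -0.047]
 [ 0.669  0.138 -0.731]]
```

```bash
cat >> go.py <<'E'
P=np.array([.5687,.0036])
def arc(degs,dz=0):
    o=sensors.get_obs(); p=o["tcp_pos"]; r=p[:2]-P
    for d in degs:
        a=np.radians(d); q=P+np.array([[np.cos(a),-np.sin(a)],[np.sin(a),np.cos(a)]])@r
        print(d,q.round(4),delta([*q,p[2]+dz]))
E
python3 -c "
from go import *
arc([-2,-4,-6,-8,-10,-12,-14])"
```

```text
-2 [ 0.484  -0.0065] [-0.1 -3.   0.1]
-4 [ 0.4837 -0.0035] [-0.  -5.9  0.3]
-6 [ 0.4835 -0.0005] [ 0.1 -8.9  0.6]
-8 [0.4834 0.0024] [  0.2 -11.9   1. ]
-10 [0.4834 0.0054] [  0.5 -14.8   1.4]
-12 [0.4835 0.0084] [  0.8 -17.7   1.9]
-14 [0.4838 0.0114] [  1.2 -20.6   2.4]
```

Emit:
carry_out(
  motion=[
    [[0,-3,0,0,-1],[0,-6,0,0,-1],[0,-9,1,0,-1],[0,-12,1,0,-1],[0,-15,1,0,-1],[1,-15,1,0,-1]],
  ],
)

```text
time_s: 15.95
tcp_pos: [0.4825, 0.0068, 0.1616]
tcp_rot: [-3.075, -0.747, 0.11]
contact_force: [-8.8, -2.4, -6.0]
width: 0.003
```

```bash
python3 st.py
python3 - <<'E'
from go import *
s=viewer.read_camera("scene"); w=viewer.read_camera("wrist"); cv2.imwrite("pics/s5.png",s);cv2.imwrite("pics/w5.png",w)
arc([-4,-8,-12,-16,-20])
a=cv2.resize(s[110:220,200:350],(545,400),interpolation=2);b=cv2.resize(w[0:384,60:440],(400,400),interpolation=2)
cv2.imwrite("pics/ws5.png",cv2.resize(np.hstack([b,a]),None,fx=.84,fy=.84))
E
```

```text
q [-0.364 -0.371  2.487  0.842  0.517  0.43 ] p [0.4825 0.0068 0.1616] t 15.95 F [-8.8 -2.4 -6. ]
tool x,y,z rows
 [[ 0.729  0.081  0.68 ]
 [ 0.155 -0.987 -0.049]
 [ 0.667  0.14  -0.732]]
-4 [0.4828 0.0128] [ 0.8 -5.9  1.1]
-8 [0.4836 0.0188] [  1.9 -11.6   2.5]
-12 [0.4849 0.0247] [  3.3 -17.3   4.2]
-16 [0.4866 0.0304] [  5.  -22.7   6.1]
-20 [0.4886 0.0361] [  7.  -28.    8.3]
```

View pics/ws5.png

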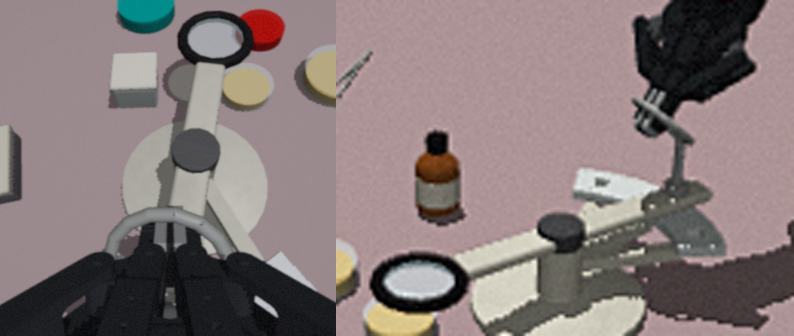

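Emit:
carry_out(
  motion=[
    [[1,-4,1,0,-1],[1,-8,1,0,-1],[2,-12,2,0,-1],[3,-15,3,0,-1],[3,-15,3,0,-1]],
  ],
)

```text
time_s: 16.47
tcp_pos: [0.4836, 0.0239, 0.1615]
tcp_rot: [-3.072, -0.745, 0.111]
contact_force: [-6.4, 0.1, -5.8]
width: -0.0
```

```bash
python3 st.py
cat >> go.py <<'E'
def lens(im):
    ps=viewer.camera_params("scene"); v=im.max(2)
    m=(v<55).astype(np.uint8); m[:170]=0; m[240:]=0; m[:,280:]=0; m[:,150:]*=1; m[:,:150]=0
    n,l,st,c=cv2.connectedComponentsWithStats(m); i=1+np.argmax(st[1:,4])
    pts=cv2.findNonZero((l==i).astype(np.uint8)); h=cv2.convexHull(pts); e=cv2.fitEllipse(h)
    L=onz(ps,e[0],.074)[:2]; d=L-P; print("lens",e,L.round(4),"r",np.linalg.norm(d).round(4),"yaw",np.degrees(np.arctan2(d[1],d[0])).round(1))
    return L
E
python3 - <<'E'
from go import *
s=viewer.read_camera("scene"); cv2.imwrite("pics/s6.png",s)
for n in("scene0","s4","s5","s6"): lens(cv2.imread(f"pics/{n}.png"))
arc([-2,-4,-6,-8,-10,-12])
E
```

```text
q [-0.308 -0.371  2.486  0.811  0.487  0.498] p [0.4836 0.0239 0.1615] t 16.4667 F [-6.4  0.1 -5.8]
tool x,y,z rows
 [[ 0.731  0.081  0.678]
 [ 0.158 -0.986 -0.051]
 [ 0.664  0.144 -0.733]]
lens ((232.3477783203125, 206.81797790527344), (19.787456512451172, 31.63717269897461), 89.67681121826172) [0.7083 0.0253] r 0.1413 yaw 8.8
lens ((232.17320251464844, 206.74365234375), (19.743694305419922, 31.69301414489746), 89.57960510253906) [0.7085 0.0248] r 0.1414 yaw 8.6
lens ((226.88475036621094, 202.24720764160156), (19.072265625, 31.96268653869629), 88.47175598144531) [7.091e-01 6.000e-04] r 0.1404 yaw -1.2
lens ((222.892822265625, 197.73789978027344), (18.31172752380371, 31.550064086914062), 88.3655776977539) [ 0.707  -0.0225] r 0.1407 yaw -10.7
-2 [0.4843 0.0269] [ 0.8 -2.8  0.9]
-4 [0.4852 0.0298] [ 1.7 -5.6  1.9]
-6 [0.4861 0.0327] [ 2.6 -8.3  3. ]
-8 [0.4872 0.0356] [  3.6 -10.9   4.1]
-10 [0.4884 0.0384] [  4.7 -13.5   5.3]
-12 [0.4896 0.0412] [  5.9 -16.1   6.5]
```

Emit:
carry_out(
  motion=[
    [[1,-3,1,0,-1],[2,-6,2,0,-1],[3,-8,3,0,-1],[3,-8,3,0,-1]],
  ],
)

```text
time_s: 16.85
tcp_pos: [0.4857, 0.0343, 0.1613]
tcp_rot: [-3.067, -0.743, 0.111]
contact_force: [-4.8, 1.2, -5.3]
width: -0.001
```

```bash
python3 st.py
python3 - <<'E'
from go import *
s=viewer.read_camera("scene"); cv2.imwrite("pics/s7.png",s); lens(s)
arc([0,-1,-2,-3,-4],-.008); arc([-2,-4])
E
```

```text
q [-0.275 -0.363  2.481  0.795  0.47   0.536] p [0.4857 0.0343 0.1613] t 16.85 F [-4.8  1.2 -5.3]
tool x,y,z rows
 [[ 0.732  0.081  0.677]
 [ 0.161 -0.985 -0.055]
 [ 0.662  0.149 -0.734]]
lens ((221.1266632080078, 194.5932159423828), (18.077686309814453, 31.307466506958008), 87.87870025634766) [ 0.7032 -0.0376] r 0.1407 yaw -17.0
0 [0.4857 0.0343] [-5.4  0.4  5.9]
-1 [0.4863 0.0357] [-4.9 -0.9  6.5]
-2 [0.4868 0.0372] [-4.4 -2.2  7. ]
-3 [0.4874 0.0386] [-3.8 -3.5  7.7]
-4 [0.4881 0.04  ] [-3.2 -4.8  8.3]
-2 [0.4868 0.0372] [ 1.1 -2.7  1.2]
-4 [0.4881 0.04  ] [ 2.2 -5.3  2.4]
```

Emit:
carry_out(
  motion=[
    [[-3,0,3,0,-1],[-5,0,6,0,-1],[-5,0,6,0,-1]],
  ],
)

```text
time_s: 17.15
tcp_pos: [0.4882, 0.0345, 0.1558]
tcp_rot: [-3.067, -0.747, 0.11]
contact_force: [0.1, -0.1, 0.1]
width: -0.002
```

```bash
python3 st.py
python3 - <<'E'
from go import *
s=viewer.read_camera("scene"); cv2.imwrite("pics/s8.png",s); lens(s)
arc([-2,-4,-6,-8])
E
```

```text
q [-0.272 -0.342  2.481  0.834  0.45   0.496] p [0.4882 0.0345 0.1558] t 17.15 F [ 0.1 -0.1  0.1]
tool x,y,z rows
 [[ 0.729  0.081  0.68 ]
 [ 0.16  -0.986 -0.055]
 [ 0.666  0.149 -0.731]]
lens ((221.13116455078125, 194.5635986328125), (18.150903701782227, 31.226686477661133), 88.09314727783203) [ 0.7032 -0.0377] r 0.1407 yaw -17.1
-2 [0.4892 0.0372] [ 1.  -2.6  1.2]
-4 [0.4905 0.04  ] [ 2.2 -5.1  2.4]
-6 [0.4918 0.0427] [ 3.3 -7.5  3.7]
-8 [0.4932 0.0454] [ 4.6 -9.9  5. ]
```

Emit:
carry_out(
  motion=[
    [[-5,0,0,0,-1],[-10,0,0,0,-1],[-10,-4,0,0,-1],[-9,-8,1,0,-1],[-9,-8,1,0,-1]],
  ],
)

```text
time_s: 17.62
tcp_pos: [0.4808, 0.0423, 0.1495]
tcp_rot: [-3.067, -0.747, 0.111]
contact_force: [0.1, -0.3, -1.1]
width: -0.001
```

```bash
python3 st.py
python3 - <<'E'
from go import *
s=viewer.read_camera("scene"); cv2.imwrite("pics/s9.png",s); lens(s)
arc([-2,-4,-6])
E
```

```text
q [-0.253 -0.35   2.501  0.839  0.43   0.502] p [0.4808 0.0423 0.1495] t 17.6167 F [ 0.1 -0.3 -1.1]
tool x,y,z rows
 [[ 0.729  0.081  0.68 ]
 [ 0.161 -0.986 -0.055]
 [ 0.665  0.149 -0.731]]
lens ((221.13929748535156, 194.56834411621094), (18.174610137939453, 31.18207359313965), 88.02269744873047) [ 0.7031 -0.0377] r 0.1406 yaw -17.1
-2 [0.4824 0.0452] [ 1.3 -2.8  1.4]
-4 [0.4839 0.0482] [ 2.6 -5.5  2.8]
-6 [0.4855 0.0511] [ 4.  -8.1  4.3]
```

Not touching yet, so I continue sideways in small steps.

Emit:
carry_out(
  motion=[
    [[1,-3,1,0,-1],[1,-3,1,0,-1]],
  ],
)

```text
time_s: 17.83
tcp_pos: [0.4819, 0.0457, 0.1497]
tcp_rot: [-3.068, -0.748, 0.112]
contact_force: [0.7, 0.4, -0.9]
width: -0.002
```

Emit:
carry_out(
  motion=[
    [[1,-2,1,0,-1],[1,-2,1,0,-1]],
  ],
)

```text
time_s: 18.0
tcp_pos: [0.483, 0.0474, 0.1495]
tcp_rot: [-3.071, -0.748, 0.113]
contact_force: [-3.4, -4.7, 1.6]
width: 0.002
```

Emit:
carry_out(
  motion=[
    [[1,-2,1,0,-1],[1,-2,1,0,-1]],
  ],
)

```text
time_s: 18.17
tcp_pos: [0.4837, 0.0483, 0.1487]
tcp_rot: [-3.076, -0.747, 0.115]
contact_force: [-9.0, -8.9, 2.9]
width: -0.001
```

```bash
python3 st.py
python3 - <<'E'
from go import *
s=viewer.read_camera("scene"); cv2.imwrite("pics/s10.png",s); lens(s)
E
```

```text
q [-0.223 -0.339  2.496  0.818  0.404  0.538] p [0.4837 0.0483 0.1487] t 18.1667 F [-9.  -8.9  2.9]
tool x,y,z rows
 [[ 0.729  0.084  0.679]
 [ 0.159 -0.986 -0.048]
 [ 0.666  0.143 -0.732]]
lens ((220.49990844726562, 193.21221923828125), (18.15012550354004, 30.4709529876709), 88.90754699707031) [ 0.7013 -0.0441] r 0.1409 yaw -19.8
```

Swing is now about -28.5° and resistance has risen, so the pin has probably snapped in. I'll back off and look.

Emit:
carry_out(
  motion=[
    [[-2,4,-2,0,-1],[-3,8,-2,0,-1],[-3,10,-2,0,-1],[-3,10,-2,0,-1]],
  ],
)

```text
time_s: 18.55
tcp_pos: [0.4821, 0.0374, 0.1479]
tcp_rot: [-3.075, -0.747, 0.113]
contact_force: [-0.1, -0.3, -0.6]
width: 0.001
```

```bash
python3 st.py
python3 - <<'E'
from go import *
s=viewer.read_camera("scene"); w=viewer.read_camera("wrist"); cv2.imwrite("pics/s11.png",s); L=lens(s)
p=viewer.camera_params("scene")
a=np.radians(8.7-28+180); u=np.array([np.cos(a),np.sin(a)])
for lift in(0,.01):
  X=[[*(P+.104*u),.147+lift],[*(P+.083*u),.168+lift],[*(P+.125*u),.126+lift]]
  print(lift,"scene",proj(p,X).round(1).tolist(),"wrist",proj(viewer.camera_params("wrist"),X).round(1).tolist())
a=cv2.resize(s[110:220,200:350],(545,400),interpolation=2);b=cv2.resize(w[0:384,60:440],(400,400),interpolation=2)
a=cv2.resize(s[110:190,250:360],(550,400),interpolation=2)
cv2.imwrite("pics/ws11.png",cv2.resize(np.hstack([b,a]),None,fx=.84,fy=.84))
E
```

```text
q [-0.262 -0.343  2.5    0.848  0.427  0.482] p [0.4821 0.0374 0.1479] t 18.55 F [-0.1 -0.3 -0.6]
tool x,y,z rows
 [[ 0.729  0.083  0.68 ]
 [ 0.158 -0.986 -0.049]
 [ 0.666  0.143 -0.732]]
lens ((220.68772888183594, 193.26536560058594), (18.04475975036621, 30.88597869873047), 88.20877838134766) [ 0.701  -0.0436] r 0.1405 yaw -19.6
0 scene [[312.3, 158.1], [305.2, 151.8], [319.2, 164.3]] wrist [[246.6, 294.9], [269.1, 238.4], [227.4, 342.9]]
0.01 scene [[312.6, 154.7], [305.5, 148.4], [319.5, 160.9]] wrist [[245.0, 291.7], [269.0, 230.8], [224.8, 342.8]]
```

View pics/ws11.png

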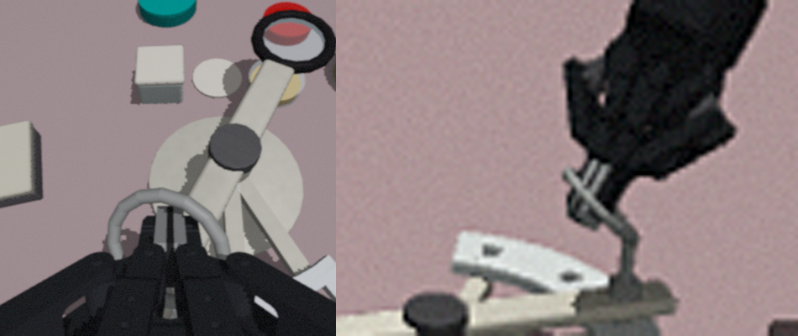

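The ring top is at scene pixel (305,151), against 151.8 predicted for home and 148.4 for riding, so the pin is home. The lens is about 5 mm or less from the dish. I draw the fingers out along their axis.

Emit:
carry_out(
  motion=[
    [[-5,-1,0,0,-1],[-6,-2,-5,0,-1],[-6,-2,-12,0,-1],[-6,-2,-20,0,-1],[-6,-2,-28,0,-1],[-6,-2,-28,0,-1]],
  ],
)

```text
time_s: 19.15
tcp_pos: [0.4584, 0.0352, 0.1653]
tcp_rot: [-3.076, -0.749, 0.115]
contact_force: [0.6, -0.5, -0.3]
width: 0.002
```

```bash
python3 st.py
```

```text
q [-0.295 -0.478  2.542  0.741  0.512  0.582] p [0.4584 0.0352 0.1653] t 19.15 F [ 0.6 -0.5 -0.3]
tool x,y,z rows
 [[ 0.728  0.084  0.681]
 [ 0.159 -0.986 -0.048]
 [ 0.667  0.143 -0.731]]
```

Emit:
carry_out(
  motion=[
    [[0,0,-15,0,-1],[0,0,-30,0,-1],[5,0,-45,0,-1],[15,0,-60,0,-1],[30,0,-70,0,-1],[30,0,-70,0,-1],[30,0,-70,0,-1]],
  ],
)

```text
time_s: 19.73
tcp_pos: [0.434, 0.0276, 0.238]
tcp_rot: [-3.078, -0.751, 0.117]
contact_force: [0.5, 0.3, 0.4]
width: -0.002
```

```bash
python3 st.py
python3 - <<'E'
from go import *
s=viewer.read_camera("scene"); t=viewer.read_camera("top"); w=viewer.read_camera("wrist")
L=lens(s); cv2.imwrite("pics/s12.png",s)
s0=cv2.imread("pics/scene0.png"); a=cv2.resize(s[90:250,150:360],(525,400),interpolation=2)
b=cv2.resize(w[0:384,60:440],(400,400),interpolation=2)
cv2.imwrite("pics/f12.png",cv2.resize(np.hstack([a,b]),None,fx=.86,fy=.86))
E
```

```text
q [-0.358 -0.732  2.521  0.559  0.765  0.78 ] p [0.434  0.0276 0.238 ] t 19.7333 F [0.5 0.3 0.4]
tool x,y,z rows
 [[ 0.726  0.085  0.683]
 [ 0.159 -0.986 -0.046]
 [ 0.669  0.142 -0.729]]
lens ((220.72903442382812, 193.2816619873047), (18.03273582458496, 30.795366287231445), 87.92546081542969) [ 0.7009 -0.0435] r 0.1404 yaw -19.6
```

View pics/f12.png

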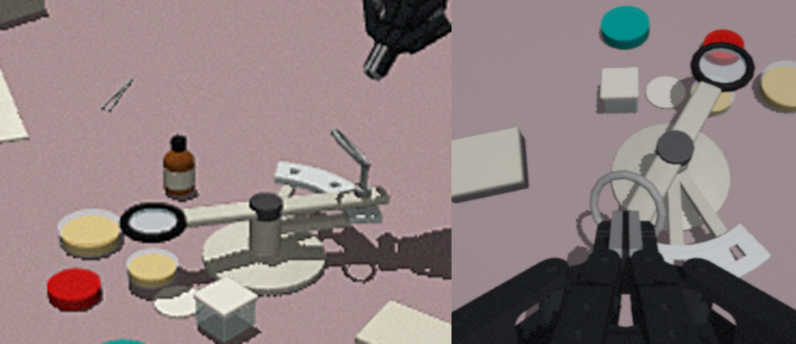

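The lens stands over the small amber dish and the fingers are clear. One numeric check that the pin is home before I hand in.

Run:
```python
from go import *
p=viewer.camera_params("scene")
def top(im,box):
    x0,x1,y0,y1=box; c=im[y0:y1,x0:x1].astype(int); m=(c[...,2]-c[...,1])<14  # grey vs pink bench
    n,l,st,ce=cv2.connectedComponentsWithStats(m.astype(np.uint8),connectivity=8); 
    i=1+np.argmax(st[1:,4]); ys,xs=np.nonzero(l==i); k=ys<=ys.min()+1
    return xs[k].mean()+x0, ys.min()+y0, xs.min()+x0
for n,yaw in(("scene0",8.7),("s12",-19.5)):
    im=cv2.imread(f"pics/{n}.png"); a=np.radians(yaw+180); u=np.array([np.cos(a),np.sin(a)]); v=np.array([-u[1],u[0]])
    th=np.linspace(0,2*np.pi,90); 
    for lift in(0,.01):
        X=[np.r_[P+.104*u,.147+lift]+.0295*(np.cos(t)*np.r_[v,0]+np.sin(t)*np.r_[-u*.707,.707]) for t in th]
        q=proj(p,X); j=q[:,1].argmin(); print(n,lift,"pred top",q[j].round(1),"left",q[:,0].min().round(1))
    c=q.mean(0).astype(int); print(" meas",top(im,(c[0]-20,c[0]+16,c[1]-18,c[1]+22)))
```

```text
scene0 0 pred top [292.9 144.2] left 292.3
scene0 0.01 pred top [293.1 140.8] left 292.5
 meas (np.float64(294.25), np.int64(143), np.int64(292))
s12 0 pred top [304.5 150.1] left 304.4
s12 0.01 pred top [304.7 146.7] left 304.6
 meas (np.float64(305.0), np.int64(149), np.int64(304))
```

The offset from prediction is the same as at the start (-1 px), so the pin is fully home.

```bash
python3 -c "
from h import *
print(workorder.finish_job())"
```

```text
the job is handed in; nothing more can be done
None
```

I moved the magnifier to the right-hand hole, so the lens now stands over the small amber Petri dish. I then drew the fingers out and handed the job in at about 20 s of the 51 s allowed. No verdict was given.

**How it was done:** The move interface cannot tilt the tool. I got the 45° tilt by commanding poses beyond the arm's reach a little at a time. I then passed the closed fingers through the ring and lifted the pin about 15 mm; the vertical force of 7 N fits the spring. With the pin lifted I swung the arm about -26°. I lowered the pin onto the plate and nudged the ring sideways with at most about 13 N until the pin dropped into the hole.

**Last checks:**
- **Swing:** about -28.3°, against the nominal -28°.
- **Lens over dish:** the lens is at (0.701, -0.044) and the dish at (0.702, -0.046) from the top camera. The scene camera puts the dish at (0.704, -0.041). Both are within about 5 mm, against the 15 mm limit.
- **Pin home:** the ring top in the picture matches the home position to the same 1 pixel offset as at the start. A pin still riding on the plate would sit about 3 pixels higher.
- **Robot clear:** contact force is about zero, and the pictures show the fingers free of the ring.
- **Loose things:** the dish, jar and bottle look undisturbed, as does the slide box where it shows. I only judged this by eye and did not measure them again.

**Disagreement:** the wrist camera put the ring about 6 mm farther out than the other two cameras. I used a value in between, and the fingers went in without touching.

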